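# Reset the ratcheted tube carousel and index it two places

## Robot

A 6-joint arm with a two-finger parallel gripper is mounted at the origin on the work surface. World frame = base frame: x ahead of the robot, y to its left, z up, the work surface at z = 0. Lengths are in m, angles in rad, forces in N, time in s.
With the tool pointing down it reaches from about 0.325 to 0.9 m from the base axis. Payload 6.1 kg.
Tool frame: the origin (TCP) lies on the centre line of the jaws, within the pads' length; the fingertips stand 14 mm ahead of it and the grasp point (between the pads) lies 5 mm behind it; z points along the fingers, y is the direction in which the jaws open and shut (so a half turn about z gives the same grasp; the last joint's range is limited). The gripper opens to 87 mm and grips with 3 to 60 N. Pads are 19 mm wide; open, the fingers measure 117 mm over their backs; the gripper's body (75 mm by 190 mm) begins 51 mm behind the grasp point.
Start: joints at [1.129, 0.22, 1.526, -0, 1.395, -0.126], TCP at [0.194, 0.594, 0.237] pointing down, gripper open.
Joint ranges: [-2.98, 2.98], [-0.91, 2.08], [0.09, 2.57], [-1.24, 4.39], [0.2, 2.65], [-2.68, 2.68]. Speed limits (rad/s): [2.57, 2.57, 3.01, 3.14, 3.14, 3.14].

## Interface

Orientations are given as a unit quaternion [w, x, y, z].
In Python, from rig import r, optics, job gives the robot as it stands.
- The arm moves only by the tool carry_out, never from a script. Its arguments are lists of equal length, an entry for each row: "rot": the turn, a rotation vector about the world's x, y, z in degrees, a list of three; "slide": the shift along the world's x, y, z in mm, a list of three; "hand": the opening, from -1 (shut) to 1 (fully open). In form: {"rot": [[rx, ry, rz], ...], "slide": [[dx, dy, dz], ...], "hand": [hand, ...]}. A call has 1 to 12 rows; each row shifts and turns the commanded pose from where the row before left it; what a row does not reach is not made up. A row lasts 1/12 s, in which the tool goes at most 41.7 mm and 7.16 degrees, less where a joint would pass 70% of its speed; a pose out of reach is approached as far as the arm can. A call is refused whole if a number of a shift passes 41.7 or a number of a turn 7.16, either way. A call with a gripper value outside its range is refused whole. The fingers move at their own pace and stop on an object; "newtons" is the grip in N (left out, the last holds). Time passes only in rows, so rows that do not move let the fingers close. It gives the time, the measured TCP pose, the force and the opening at its end, in the units of the state.
- r.sense(): the state, without advancing time (a new reading comes with each control period).
- optics.read_camera(name): name is "scene" or "top"; returns the picture (420x560x3 uint8, red, green, blue); there is no depth.
- optics.camera_info(name): a dict with "intrinsics" (3x3 intrinsics, pixels), "k1" (the pictures are not rectified: a ray, as slopes to the right and down, at radius r is drawn at 1 + k1 r^2 times it, then the intrinsics apply), "world_to_cam" (4x4, takes a point from world to camera coordinates). Camera axes: x right, y up, looking along -z (the intrinsics and any distortion apply to the point x, -y, -z); pixel columns grow to the right and rows downward; lengths in m; the calibration is good to about 2 mm. A picture is of the moment at which its call begins. camera_info takes no time and is no camera call.
- job.finish_job(): hands the job in, once; it reports no verdict.
The state is a dict: "time": time; "q": joint angles; "joint_vel": joint speeds; "joint_efforts": joint torques, N m; "position": TCP position; "orientation": TCP orientation; "wrist_force": force on the tool from outside, world axes, zero at the start; "moment": the same for the moment, N m; "grip_width": finger opening in m.
Only numpy, scipy, OpenCV 4.12 (cv2) and the standard library are available. Lean on these libraries where they do the work, as an engineer would, in place of code of your own. Each camera call takes 0.05 s, during which the arm holds its last target. There are 200 camera calls.

## Task

Bring the tube carousel back to its start and set it two places on: swing the blue pawl lever out so that it stays out, turn the black knob back (anticlockwise from above) until it rests gently on the red home stop, and swing the pawl in again. Then click the knob forward two places, one at a time, and after each click turn it lightly back until you feel the pawl take the load for a moment; let go with it resting there. Never force the wheel against the pawl or the stop, and leave the bottle, bin and jar where they are.

Things in the scene. Friction and masses are not known exactly. Their poses are not given: they have to be found in the camera images.
- carousel_base: White square plate 210 x 210 x 12 mm, fixed to the bench, under the tube carousel (disc of 148 mm diameter with ten capped tubes, 48 mm high, with brass ratchet wheel and knob above). Origin: centre of its underside, on the carousel's vertical axis; z up. An aluminium bracket at base (93, 38) mm, 58 mm high, carries the pawl's pivot.
- carousel (a joint): Angle of carousel, wheel and knob (one piece), rad, growing clockwise from above = forward; 0 = on the home stop. Teeth 0.628 apart: turned back, one bears on the swung-in pawl at 0.568 (first place), 1.197 (second), 1.825, 2.453, 3.082; forward, the pawl drops in within 0.05 past these. At 0 the pawl can swing in fully. Friction 0.05 N m (stays where left), up to 0.15 over a click.
- knob_grip (a point): Point on the knob's axis at the height to grip, 102 mm above the bench. Black bar knob 56 mm long along this x axis, 16 mm wide along y, from 80 to 122 mm above the bench; z up. Turns with the knob: its yaw is the base's yaw less the carousel angle. Within 60 mm of the axis nothing around the knob is higher than 78 mm.
- pawl (a joint): Angle of the blue pawl lever, rad: 0 = swung in, tip fully between two teeth; 0.55 = swung out. Over-centre spring: below 0.3 it snaps in, beyond it snaps out and stays. Passing teeth lift it to about 0.17; above 0.2 the wheel turns freely both ways. Pushing its post takes 2 to 3 N.
- pawl_post (a point): Centre of the flat top, 103 mm above the bench, of the upright post at the pawl lever's tail, 14 mm thick, free-standing above 69 mm. The lever turns about a vertical pivot at base (38.5, 38) mm; swung in, the post stands at base (44.5, 86) mm; it swings out towards base -x (anticlockwise from above), to about (18.5, 82) mm at 0.55.
- ratchet_wheel: Brass ratchet wheel of 36 mm tip radius, 60 to 70 mm above the bench, under the knob and one with it, with a red lug on top (70 to 78 mm). Teeth bear on the pawl at 32.5 mm radius: 0.2 to 0.4 N m back on the knob loads it firmly, 0.5 is too much. The lug meets the stop at 22 mm radius: 0.45 N m is too much there. Origin as the base's, turns with the knob.
- pawl_tip: Steel pin of 5 mm diameter at the tip of the pawl lever, which engages the teeth. Origin at the pivot's axis, on the bench.
- home_stop: Red fixed arm, its top 78 mm above the bench, reaching in from base (-95, 0) mm to 24 mm from the axis; the wheel's red lug comes up against it at the start position. Origin as the base's.
- gel_bottle: Bystander: gel bottle, 56 mm diameter, 150 mm high, loose; origin at the centre of its underside. Leave alone.
- cap_bin: Bystander: clear bin of orange caps, 100 x 75 x 50 mm, loose; origin at the centre of its underside. Leave alone.
- swab_jar: Bystander: jar with white lid, 68 mm diameter, 85 mm high, loose; origin at the centre of its underside. Leave alone.

How it is judged:
By the outcome, as a careful person would: the job done as asked, in the order asked, and still so for the second after the job is handed in, with the robot touching nothing.
It also fails if it takes over 72 s, if anything falls off the work surface, if the arm or the gripper's body presses on something with over 40 N, if the wrist force passes 120 N, or if a joint passes its speed limit or range.

## Working session

There is one attempt and no reset: what is moved stays moved. The work goes in short steps, Python scripts to look and compute and a tool call to move; the robot and the scene stay as the last step left them, time stands still between calls to the robot, and variables do not carry over. Pictures are saved under pics/ and viewed, about 8 in all and at most 12, crops included, and the job is handed in when it is done.

Besides the shell and the picture viewer there is one more tool, called after "Request:" by a JSON object that holds its "api" and its "payload". carry_out: Moves the arm, as the interface text tells. Its arguments: {"type":"object","properties":{"rot":{"type":"array"},"slide":{"type":"array"},"hand":{"type":"array"},"newtons":{"type":"number"}},"required":["rot","slide","hand"]}

```bash
mkdir -p pics; ls
python3 - <<'E'
from rig import r,optics,job
import cv2,json
for n in("scene","top"):
    cv2.imwrite(f"pics/{n}0.png",optics.read_camera(n)[:,:,::-1]); i=optics.camera_info(n); print(n,i)
print(r.sense())
E
```

```text
pics
scene {'intrinsics': array([[421.71920912,   0.        , 280.34704546],
       [  0.        , 421.71920912, 209.74135287],
       [  0.        ,   0.        ,   1.        ]]), 'k1': -0.07347709632596684, 'world_to_cam': array([[ 6.92305847e-01,  7.21603375e-01,  1.08802930e-03,
        -4.01191648e-01],
       [-4.26565256e-01,  4.08029377e-01,  8.07189017e-01,
         1.53889703e-01],
       [ 5.82026371e-01, -5.59285792e-01,  5.90292052e-01,
        -1.59061066e+00],
       [ 0.00000000e+00,  0.00000000e+00,  0.00000000e+00,
         1.00000000e+00]])}
top {'intrinsics': array([[506.49444602,   0.        , 280.0820485 ],
       [  0.        , 506.49444602, 207.51233566],
       [  0.        ,   0.        ,   1.        ]]), 'k1': 0.06065891908416564, 'world_to_cam': array([[ 1.85490165e-02, -9.99827480e-01,  9.71647152e-04,
        -2.30154430e-02],
       [ 9.84342624e-01,  1.84320966e-02,  1.75299335e-01,
        -5.79353691e-01],
       [-1.75287002e-01, -2.29519655e-03,  9.84514702e-01,
        -1.34080026e+00],
       [ 0.00000000e+00,  0.00000000e+00,  0.00000000e+00,
         1.00000000e+00]])}
{'time': 0.1, 'q': array([ 1.12891369e+00,  2.21153549e-01,  1.52750592e+00, -8.44668700e-06,
        1.39468204e+00, -1.26105152e-01]), 'joint_vel': array([-0.00027019, -0.00037181, -0.00630346,  0.00264426, -0.00147362,
       -0.00063943]), 'joint_efforts': array([-3.80803667e-04, -4.95945489e+01, -3.88520479e+01,  7.00209802e-02,
        5.15648187e-02, -8.53711845e-05]), 'position': array([0.19387653, 0.5936077 , 0.23553784]), 'orientation': array([-2.41016396e-04,  1.57232767e-01,  9.87561184e-01, -8.40565753e-04]), 'wrist_force': array([ 0.52307706,  0.78280701, -0.28312619]), 'moment': array([ 0.0144657 ,  0.00760634, -0.01399962]), 'grip_width': 0.08713043314427857}
```

View pics/scene0.png

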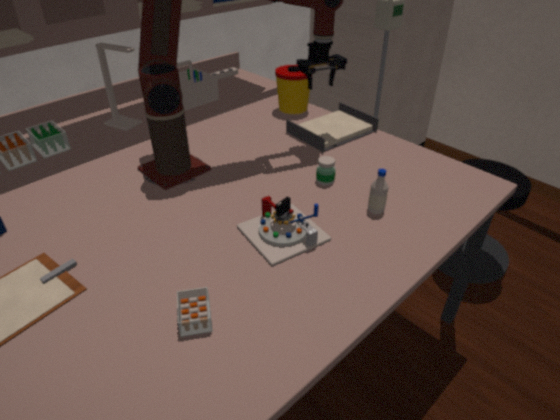

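View pics/top0.png

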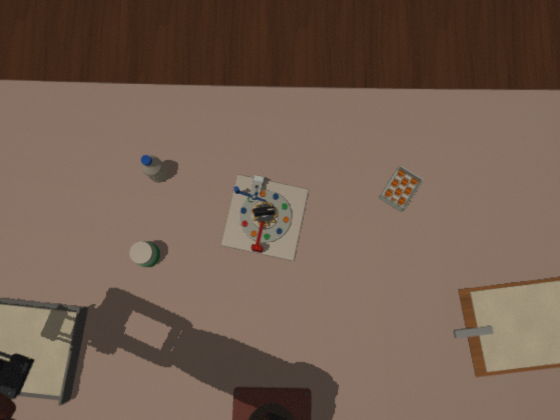

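Scene: carousel plate near the middle (scene ~(283,232); top ~(265,217)); the jar and bottle are on the left in top and the bin on the right. I'll enlarge the top view and fit the plate.

```bash
cat > h.py <<'E'
import numpy as np, cv2
from rig import r,optics,job
def und(n,uv):
    i=optics.camera_info(n);K=i['intrinsics'];p=np.array([(uv[0]-K[0,2])/K[0,0],(uv[1]-K[1,2])/K[1,1]]);q=p.copy()
    for _ in range(20): q=p/(1+i['k1']*(q@q))
    return q,i['world_to_cam']
def ray2z(n,uv,z):
    q,T=und(n,uv);d=T[:3,:3].T@np.array([q[0],-q[1],-1]);c=-T[:3,:3].T@T[:3,3]
    return c+d*(z-c[2])/d[2]
def proj(n,P):
    i=optics.camera_info(n);K=i['intrinsics'];c=i['world_to_cam']@np.append(P,1);p=np.array([c[0],-c[1]])/-c[2]
    p=p*(1+i['k1']*(p@p));return np.array([K[0,0]*p[0]+K[0,2],K[1,1]*p[1]+K[1,2]])
E
python3 - <<'E'
from h import *
im=cv2.imread('pics/top0.png')
c=im[170:265,215:315]; c=cv2.convertScaleAbs(c,alpha=1.5)
cv2.imwrite('pics/topz.png',cv2.resize(c,None,fx=6.3,fy=6.3,interpolation=cv2.INTER_CUBIC))
hsv=cv2.cvtColor(im,cv2.COLOR_BGR2HSV).astype(int)
print(hsv[190,240],hsv[250,285],hsv[170,280],hsv[270,240])
E
```

```text
[ 16  36 120] [ 17  49 157] [ 12  66 136] [ 12  70 139]
```

View pics/topz.png

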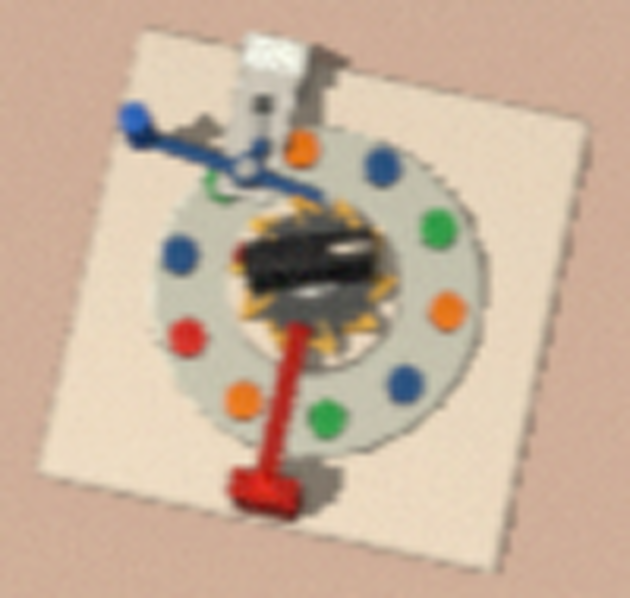

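Crop: plate corners at about (143,28), (588,122), (497,572), (40,472). The stop is at the bottom (base -x), the bracket at the top, the blue post at (135,118) and the knob at about (312,260), with its long axis nearly horizontal. The red lug is just visible at (240,253).

Run:
```python
from h import *
im=cv2.imread('pics/top0.png')
hsv=cv2.cvtColor(cv2.GaussianBlur(im,(3,3),0),cv2.COLOR_BGR2HSV).astype(int)
m=np.zeros(im.shape[:2],np.uint8); s=(slice(165,270),slice(210,320))
m[s]=((hsv[s][...,1]<58)&(hsv[s][...,2]>90))*255
cs=max(cv2.findContours(m,0,cv2.CHAIN_APPROX_NONE)[0],key=cv2.contourArea)
hull=cv2.convexHull(cs)
w=np.array([ray2z('top',p[0],.012)[:2] for p in hull],np.float32)*1000
print('rect',cv2.minAreaRect(w))
cor=[(143,28),(588,122),(497,572),(40,472)]
f=lambda x,y:(215+(x+.5)/6.3-.5,170+(y+.5)/6.3-.5)
W=np.array([ray2z('top',f(*c),.012)[:2] for c in cor])*1000
print(W.round(1),W.mean(0),[np.linalg.norm(W[i]-W[i-1]).round(1) for i in range(4)])
e=[W[0]-W[3],W[1]-W[2]];print('xaxis deg',[np.degrees(np.arctan2(*v[::-1])) for v in e])
e=[W[0]-W[1],W[3]-W[2]];print('yaxis deg-90',[np.degrees(np.arctan2(*v[::-1]))-90 for v in e])
# knob top ends z=.122
A=ray2z('top',f(248,267),.122);B=ray2z('top',f(376,252),.122);print(A,B,'knobyaw',np.degrees(np.arctan2(*(A-B)[1::-1])))
print('post',ray2z('top',f(134,116),.103))
print('bystanders',ray2z('top',(147,160),.15),ray2z('top',(142,253),.085),ray2z('top',(400,188),.03))
```

```text
rect ((565.1158447265625, 31.45629119873047), (213.34886169433594, 219.7650909423828), 79.17623138427734)
[[681.6 112. ]
 [641.8 -90.3]
 [438.5 -52. ]
 [478.9 150.8]] [560.17765409  30.12065692] [np.float64(206.4), np.float64(206.2), np.float64(206.9), np.float64(206.8)]
xaxis deg [np.float64(-10.827430923180215), np.float64(-10.66341103917344)]
yaxis deg-90 [np.float64(-11.128098379253629), np.float64(-11.27127723456961)]
[0.55404913 0.05539031 0.122     ] [0.56132354 0.00267311 0.122     ] knobyaw 97.85658788380023
post [0.62100358 0.10632272 0.103     ]
bystanders [0.68017122 0.33322    0.15      ] [0.44562314 0.34783116 0.085     ] [ 0.64524538 -0.34695897  0.03      ]
```

Request:
{"api": "carry_out", "payload": {"rot": [[0,0,-3.46],[0,0,-3.46],[0,0,-3.46],[0,0,-3.46],[0,0,-3.46],[0,0,-3.46],[0,0,-3.46],[0,0,-3.46],[0,0,-3.46],[0,0,-3.46],[0,0,-3.46],[0,0,-3.46]], "slide": [[17.8,-20.3,-1],[17.8,-20.3,-1],[17.8,-20.3,-1],[17.8,-20.3,-1],[17.8,-20.3,-1],[17.8,-20.3,-1],[17.8,-20.3,-1],[17.8,-20.3,-1],[17.8,-20.3,-1],[17.8,-20.3,-1],[17.8,-20.3,-1],[17.8,-20.3,-1]], "hand": [0,0,0,0,0,0,0,0,0,0,0,0], "newtons": 20}}

```text
time: 1.1
position: [0.4082, 0.3492, 0.2241]
orientation: [-0.0, 0.498, 0.867, -0.0]
wrist_force: [0.4, 0.3, 0.1]
grip_width: 0.0437
```

Request:
{"api": "carry_out", "payload": {"rot": [[0,0,-3.46],[0,0,-3.46],[0,0,-3.46],[0,0,-3.46],[0,0,-3.46],[0,0,-3.46],[0,0,-3.46],[0,0,-3.46],[0,0,-3.46],[0,0,-3.46],[0,0,-3.46],[0,0,-3.46]], "slide": [[17.8,-20.3,-1],[17.8,-20.3,-1],[17.8,-20.3,-1],[17.8,-20.3,-1],[17.8,-20.3,-1],[17.8,-20.3,-1],[17.8,-20.3,-1],[17.8,-20.3,-1],[17.8,-20.3,-1],[17.8,-20.3,-1],[17.8,-20.3,-1],[17.8,-20.3,-1]], "hand": [0,0,0,0,0,0,0,0,0,0,0,0]}}

```text
time: 2.1
position: [0.6217, 0.1058, 0.2119]
orientation: [-0.0, 0.773, 0.634, -0.0]
wrist_force: [-0.3, -0.4, 0.2]
grip_width: 0.0435
```

Request:
{"api": "carry_out", "payload": {"rot": [[0,0,0],[0,0,0],[0,0,0],[0,0,0],[0,0,0],[0,0,0],[0,0,0],[0,0,0],[0,0,0],[0,0,0]], "slide": [[0,0,-20],[0,0,-20],[0,0,-20],[0,0,-12],[0,0,-10],[0,0,-10],[0,0,-10],[0,0,-8],[0,0,-7],[0,0,0]], "hand": [0,0,0,0,0,0,0,0,0,0]}}

```text
time: 2.93
position: [0.6204, 0.1069, 0.094]
orientation: [-0.001, 0.772, 0.635, -0.001]
wrist_force: [-0.3, -0.8, 0.8]
grip_width: 0.0435
```

Run:
```python
from h import *
a=optics.read_camera('scene')[:,:,::-1];cv2.imwrite('pics/s1.png',a)
c=cv2.convertScaleAbs(a[130:270,220:360],alpha=1.4)
b=optics.read_camera('top')[:,:,::-1];d=cv2.convertScaleAbs(b[130:270,200:340],alpha=1.4)
cv2.imwrite('pics/c1.png',cv2.resize(np.hstack([c,d]),None,fx=2.85,fy=2.85,interpolation=cv2.INTER_CUBIC))
print(r.sense()['wrist_force'],r.sense()['position'])
```

```text
[ 0.28855697 -0.52060719  1.01042865] [0.62136399 0.10696866 0.09558766]
```

View pics/c1.png

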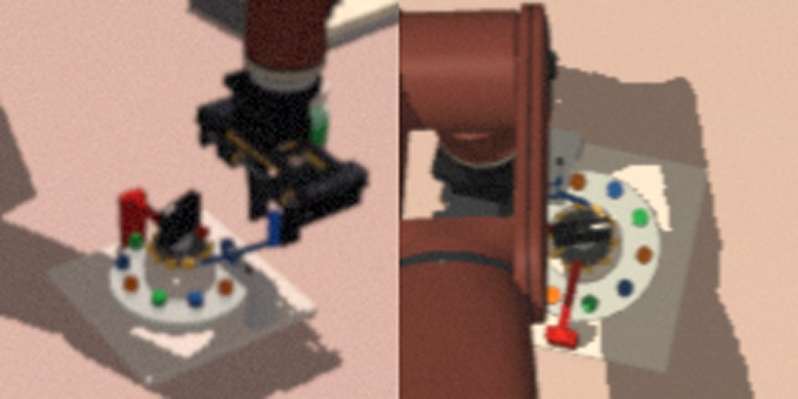

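Scene view: the blue post stands between the open fingers (crop ~(278,225)), with no contact force. Pushing it out now.

Request:
{"api": "carry_out", "payload": {"rot": [[0,0,0],[0,0,0],[0,0,0],[0,0,0],[0,0,0],[0,0,0],[0,0,0],[0,0,0],[0,0,0],[0,0,0]], "slide": [[-6,0,0],[-6,0,0],[-3,0,0],[-3,0,0],[-3,0.5,0],[-3,0.5,0],[-3,0.5,0],[-3,0,0],[-3,0,0],[0,0,0]], "hand": [0,0,0,0,0,0,0,0,0,0]}}

```text
time: 3.87
position: [0.5872, 0.1083, 0.0951]
orientation: [-0.0, 0.772, 0.635, -0.001]
wrist_force: [0.1, 0.1, -0.3]
grip_width: 0.0433
```

Request:
{"api": "carry_out", "payload": {"rot": [[0,0,0],[0,0,0],[0,0,0]], "slide": [[-3,0,0],[-2,0,0],[0,0,0]], "hand": [0,0,0]}}

```text
time: 4.12
position: [0.5828, 0.1084, 0.0953]
orientation: [-0.0, 0.772, 0.635, -0.0]
wrist_force: [-0.5, -0.3, -0.4]
grip_width: 0.0439
```

Run:
```python
from h import *
a=optics.read_camera('scene')[:,:,::-1]
c=cv2.convertScaleAbs(a[160:270,220:360],alpha=1.4)
cv2.imwrite('pics/c2.png',cv2.resize(c,None,fx=5,fy=5,interpolation=cv2.INTER_CUBIC))
print(r.sense()['wrist_force'],r.sense()['position'])
```

```text
[-0.21503174  0.18504493 -0.39494614] [0.58306621 0.10834324 0.09544444]
```

View pics/c2.png

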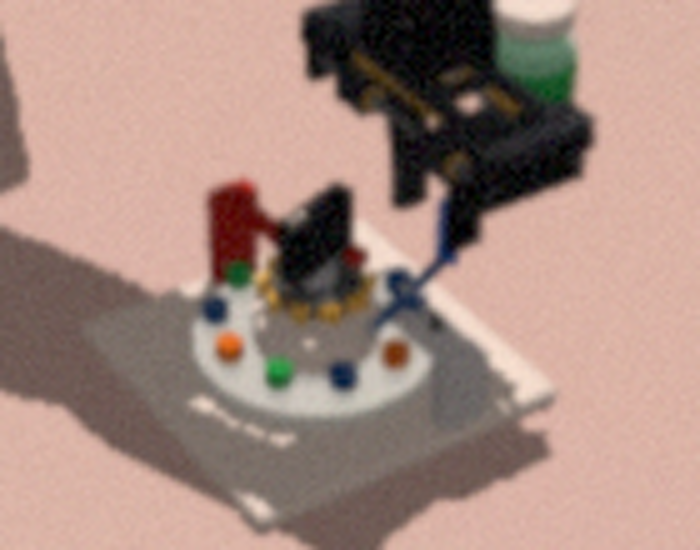

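The lever has visibly swung, with the post at crop (447,225) and no force on the fingers. Lift, then go over the knob.

Request:
{"api": "carry_out", "payload": {"rot": [[0,0,0],[0,0,0],[0,0,0],[0,0,0],[0,0,2.6],[0,0,2.6],[0,0,2.6],[0,0,2.6],[0,0,2.6],[0,0,2.6],[0,0,2.6],[0,0,2.6]], "slide": [[0,0,15],[0,0,20],[0,0,20],[0,0,15],[-3,-9.8,0],[-3,-9.8,0],[-3,-9.8,0],[-3,-9.8,0],[-3,-9.8,0],[-3,-9.8,0],[-3,-9.8,0],[-2.5,-9.8,0]], "hand": [0,0,0,0,0,0,0,0,0,0,0,0]}}

```text
time: 5.17
position: [0.5597, 0.0295, 0.1656]
orientation: [0.0, 0.644, 0.765, -0.0]
wrist_force: [-0.7, 0.4, -0.2]
grip_width: 0.0436
```

Run:
```python
from h import *
im=optics.read_camera('scene')[:,:,::-1]
a=np.radians(-11);R=np.array([[np.cos(a),-np.sin(a)],[np.sin(a),np.cos(a)]]);o=np.array([.5597,.0300])
c=cv2.resize(cv2.convertScaleAbs(im[160:270,220:360],alpha=1.4),None,fx=5,fy=5,interpolation=cv2.INTER_CUBIC)
for b,z,col in(((.0445,.086),.103,(0,0,255)),((.0185,.082),.103,(0,255,0)),((0,0),.122,(255,255,0)),((.105,.105),.012,(255,0,255)),((.105,-.105),.012,(255,0,255)),((-.105,-.105),.012,(255,0,255))):
    p=proj('scene',np.append(o+R@b,z));q=((p-[220,160]+.5)*5-.5).round().astype(int);cv2.circle(c,tuple(map(int,q)),5,col,1)
cv2.imwrite('pics/c3.png',c);s=r.sense();print(s['position'],s['orientation'],s['moment'],s['time'])
```

```text
[0.55939888 0.02794582 0.165505  ] [ 2.38078663e-04  6.43388461e-01  7.65539602e-01 -5.91091216e-04] [-0.0872593   0.09007312  0.01508045] 5.2167
```

View pics/c3.png

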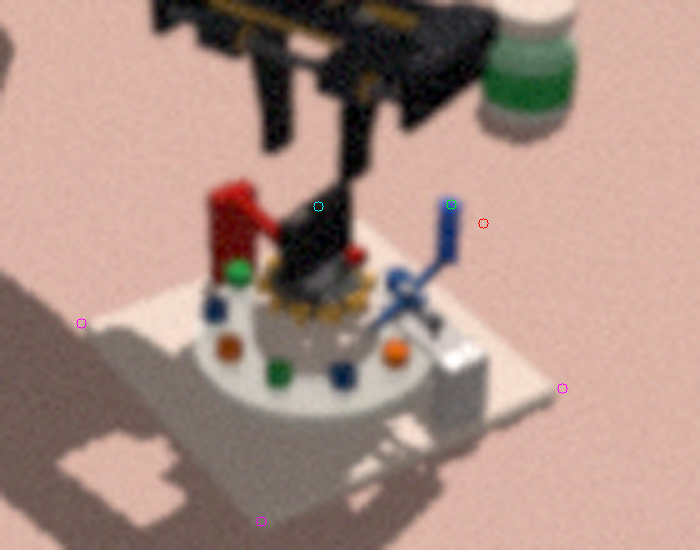

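The pawl stays out (post top on the green predicted spot). The knob lies under the jaws, so lower and grip.

Request:
{"api": "carry_out", "payload": {"rot": [[0,0,0],[0,0,0],[0,0,0],[0,0,0],[0,0,0],[0,0,0],[0,0,0],[0,0,0]], "slide": [[0,0,-12],[0,0,-12],[0,0,-12],[0,0,-10],[0,0,-8],[0,0,-8],[0,0,-6],[0,0,0]], "hand": [0,0,0,0,0,0,0,0]}}

```text
time: 5.88
position: [0.5588, 0.0302, 0.0957]
orientation: [-0.001, 0.645, 0.764, -0.001]
wrist_force: [-0.2, -0.7, -0.0]
grip_width: 0.0437
```

Request:
{"api": "carry_out", "payload": {"rot": [[0,0,0],[0,0,0],[0,0,0],[0,0,0],[0,0,0],[0,0,0],[0,0,0],[0,0,0]], "slide": [[0,0,0],[0,0,0],[0,0,0],[0,0,0],[0,0,0],[0,0,0],[0,0,0],[0,0,0]], "hand": [-0.3,-0.5,-0.6,-0.7,-0.8,-0.8,-0.8,-0.8], "newtons": 20}}

```text
time: 6.55
position: [0.5605, 0.0301, 0.0981]
orientation: [0.001, 0.645, 0.764, 0.001]
wrist_force: [1.5, 1.3, 1.0]
grip_width: 0.0162
```

```bash
cat >> h.py <<'E'
def st():
    s=r.sense();o=s['orientation'];y=2*np.degrees(np.arctan2(o[2],o[1]))-90
    print('t %.2f'%s['time'],'pos',(s['position']*1000).round(1),'yaw %.2f'%y,'F',s['wrist_force'].round(2),'M',s['moment'].round(3),'w %.1f'%(s['grip_width']*1000))
E
python3 -c "
from h import *
st()"
```

```text
t 6.55 pos [560.5  30.1  98.1] yaw 9.67 F [1.5  1.3  1.02] M [ 0.082 -0.292  0.004] w 16.2
```

Request:
{"api": "carry_out", "payload": {"rot": [[0,0,3],[0,0,5],[0,0,5],[0,0,5],[0,0,5],[0,0,5],[0,0,5],[0,0,5],[0,0,5],[0,0,5],[0,0,5],[0,0,2]], "slide": [[0,0,0],[0,0,0],[0,0,0],[0,0,0],[0,0,0],[0,0,0],[0,0,0],[0,0,0],[0,0,0],[0,0,0],[0,0,0],[0,0,0]], "hand": [-0.8,-0.8,-0.8,-0.8,-0.8,-0.8,-0.8,-0.8,-0.8,-0.8,-0.8,-0.8]}}

```text
time: 7.55
position: [0.5608, 0.0303, 0.0981]
orientation: [0.001, 0.217, 0.976, 0.001]
wrist_force: [3.0, 2.5, 0.1]
grip_width: 0.0157
```

```bash
python3 -c "
from h import *
st()"
```

```text
t 7.55 pos [560.8  30.3  98.1] yaw 64.91 F [3.02 2.46 0.1 ] M [ 0.336 -0.617 -0.067] w 15.7
```

Request:
{"api": "carry_out", "payload": {"rot": [[0,0,1.5],[0,0,1.5],[0,0,1],[0,0,1],[0,0,0],[0,0,0]], "slide": [[0,0,0],[0,0,0],[0,0,0],[0,0,0],[0,0,0],[0,0,0]], "hand": [-0.8,-0.8,-0.8,-0.8,-0.8,-0.8]}}

```text
time: 8.05
position: [0.5608, 0.0304, 0.0981]
orientation: [0.001, 0.176, 0.984, 0.001]
wrist_force: [3.6, 2.0, 0.4]
grip_width: 0.0159
```

```bash
python3 -c "
from h import *
st()"
```

```text
t 8.05 pos [560.8  30.4  98.1] yaw 69.67 F [3.59 2.04 0.37] M [ 0.504 -0.677 -0.05 ] w 15.9
```

Request:
{"api": "carry_out", "payload": {"rot": [[0,0,1],[0,0,1],[0,0,1],[0,0,1],[0,0,1],[0,0,0],[0,0,0]], "slide": [[0.3,0.2,0],[0.3,0.2,0],[0.2,0.1,0],[0,0,0],[0,0,0],[0,0,0],[0,0,0]], "hand": [-0.8,-0.8,-0.8,-0.8,-0.8,-0.8,-0.8]}}

```text
time: 8.63
position: [0.5608, 0.0304, 0.098]
orientation: [0.0, 0.133, 0.991, -0.0]
wrist_force: [2.0, 1.5, 6.2]
grip_width: 0.0158
```

```bash
python3 -c "
from h import *
st()"
```

```text
t 8.63 pos [560.8  30.4  98. ] yaw 74.73 F [2.03 1.52 6.22] M [ 0.29  -0.178  0.051] w 15.8
```

Request:
{"api": "carry_out", "payload": {"rot": [[0,0,0.7],[0,0,0.7],[0,0,0],[0,0,0]], "slide": [[0,0,0],[0,0,0],[0,0,0],[0,0,0]], "hand": [-0.8,-0.8,-0.8,-0.8]}}

```text
time: 8.97
position: [0.5609, 0.0305, 0.0981]
orientation: [0.0, 0.121, 0.993, 0.0]
wrist_force: [1.1, 1.2, 5.8]
grip_width: 0.0157
```

```bash
python3 -c "
from h import *
st()"
```

```text
t 8.97 pos [560.9  30.5  98.1] yaw 76.13 F [1.07 1.16 5.85] M [ 0.272 -0.232  0.055] w 15.7
```

Request:
{"api": "carry_out", "payload": {"rot": [[0,0,0.5],[0,0,0.5],[0,0,0],[0,0,0]], "slide": [[0,0,0],[0,0,0],[0,0,0],[0,0,0]], "hand": [-0.8,-0.8,-0.8,-0.8]}}

```text
time: 9.3
position: [0.5609, 0.0304, 0.0981]
orientation: [0.0, 0.112, 0.994, 0.0]
wrist_force: [1.9, 2.9, 5.4]
grip_width: 0.0157
```

```bash
python3 -c "
from h import *
st()"
```

```text
t 9.30 pos [560.9  30.4  98.1] yaw 77.12 F [1.93 2.94 5.42] M [ 0.262 -0.211 -0.021] w 15.7
```

Request:
{"api": "carry_out", "payload": {"rot": [[0,0,0.5],[0,0,0.5],[0,0,0],[0,0,0]], "slide": [[0,0,0],[0,0,0],[0,0,0],[0,0,0]], "hand": [-0.8,-0.8,-0.8,-0.8]}}

```text
time: 9.63
position: [0.5609, 0.0305, 0.098]
orientation: [0.0, 0.103, 0.995, 0.0]
wrist_force: [0.6, 1.8, 5.1]
grip_width: 0.0161
```

```bash
python3 -c "
from h import *
st()"
```

```text
t 9.63 pos [560.9  30.5  98. ] yaw 78.12 F [0.58 1.76 5.1 ] M [ 0.299 -0.206 -0.068] w 16.1
```

Request:
{"api": "carry_out", "payload": {"rot": [[0,0,0.5],[0,0,0],[0,0,0]], "slide": [[0,0,0],[0,0,0],[0,0,0]], "hand": [-0.8,-0.8,-0.8]}}

```text
time: 9.88
position: [0.5609, 0.0304, 0.098]
orientation: [0.0, 0.099, 0.995, 0.0]
wrist_force: [2.4, 1.9, 4.4]
grip_width: 0.0157
```

```bash
python3 -c "
from h import *
st()"
```

```text
t 9.88 pos [560.9  30.4  98. ] yaw 78.62 F [2.36 1.86 4.35] M [ 0.312 -0.219  0.043] w 15.7
```

Request:
{"api": "carry_out", "payload": {"rot": [[0,0,0.5],[0,0,0],[0,0,0]], "slide": [[0,0,0],[0,0,0],[0,0,0]], "hand": [-0.8,-0.8,-0.8]}}

```text
time: 10.13
position: [0.5609, 0.0304, 0.0981]
orientation: [0.0, 0.095, 0.995, 0.0]
wrist_force: [1.8, 1.6, 5.5]
grip_width: 0.016
```

```bash
python3 -c "
from h import *
st()"
```

```text
t 10.13 pos [560.9  30.4  98.1] yaw 79.12 F [1.81 1.59 5.47] M [ 0.287 -0.238 -0.004] w 16.0
```

```bash
cat >> h.py <<'E'
    print('tau6 %.4f'%s['joint_efforts'][5])
E
python3 -c "
from h import *
st()"
```

```text
t 10.13 pos [560.9  30.4  98.1] yaw 79.12 F [1.81 1.59 5.47] M [ 0.287 -0.238 -0.004] w 16.0
tau6 -0.0125
```

Request:
{"api": "carry_out", "payload": {"rot": [[0,0,0.5],[0,0,0],[0,0,0]], "slide": [[0,0,0],[0,0,0],[0,0,0]], "hand": [-0.8,-0.8,-0.8]}}

```text
time: 10.38
position: [0.5609, 0.0304, 0.0981]
orientation: [0.0, 0.09, 0.996, 0.0]
wrist_force: [1.2, 1.9, 4.8]
grip_width: 0.0159
```

```bash
python3 -c "
from h import *
st()"
```

```text
t 10.38 pos [560.9  30.4  98.1] yaw 79.62 F [1.22 1.94 4.84] M [ 0.286 -0.221  0.021] w 15.9
tau6 -0.0241
```

Request:
{"api": "carry_out", "payload": {"rot": [[0,0,0.5],[0,0,0],[0,0,0]], "slide": [[0,0,0],[0,0,0],[0,0,0]], "hand": [-0.8,-0.8,-0.8]}}

```text
time: 10.63
position: [0.5609, 0.0305, 0.098]
orientation: [0.0, 0.086, 0.996, 0.0]
wrist_force: [1.0, 1.5, 5.2]
grip_width: 0.0159
```

```bash
python3 -c "
from h import *
st()"
```

```text
t 10.63 pos [560.9  30.5  98. ] yaw 80.12 F [0.96 1.47 5.21] M [ 0.319 -0.162  0.018] w 15.9
tau6 -0.0709
```

Request:
{"api": "carry_out", "payload": {"rot": [[0,0,0.4],[0,0,0],[0,0,0]], "slide": [[0,0,0],[0,0,0],[0,0,0]], "hand": [-0.8,-0.8,-0.8]}}

```text
time: 10.88
position: [0.5609, 0.0305, 0.098]
orientation: [0.0, 0.083, 0.997, 0.0]
wrist_force: [2.2, 1.5, 5.1]
grip_width: 0.0157
```

```bash
python3 -c "
from h import *
st()"
```

```text
t 10.88 pos [560.9  30.5  98. ] yaw 80.51 F [2.16 1.53 5.06] M [ 0.325 -0.211 -0.127] w 15.7
tau6 -0.1202
```

Request:
{"api": "carry_out", "payload": {"rot": [[0,0,0.4],[0,0,0],[0,0,0]], "slide": [[0,0,0],[0,0,0],[0,0,0]], "hand": [-0.8,-0.8,-0.8]}}

```text
time: 11.13
position: [0.5609, 0.0305, 0.0981]
orientation: [0.0, 0.079, 0.997, 0.0]
wrist_force: [2.0, 1.9, 5.0]
grip_width: 0.0156
```

```bash
python3 -c "
from h import *
st()"
```

```text
t 11.13 pos [560.9  30.5  98.1] yaw 80.90 F [2.05 1.86 5.05] M [ 0.334 -0.193 -0.191] w 15.6
tau6 -0.1717
```

Torque rises about 0.12 N m per degree from yaw ~79.7 and is now 0.17 N m, so the knob is on the home stop. Ease off, let go, lift.

Request:
{"api": "carry_out", "payload": {"rot": [[0,0,-0.5],[0,0,-0.4],[0,0,0],[0,0,0],[0,0,0],[0,0,0],[0,0,0],[0,0,0],[0,0,0],[0,0,0]], "slide": [[0,0,0],[0,0,0],[0,0,0],[0,0,0],[0,0,0],[0,0,0],[0,0,10],[0,0,20],[0,0,20],[0,0,18]], "hand": [-0.8,-0.8,-0.8,-0.5,-0.2,0,0,0,0,0]}}

```text
time: 11.97
position: [0.5603, 0.0304, 0.1668]
orientation: [-0.0, 0.087, 0.996, -0.0]
wrist_force: [0.5, -0.5, -0.4]
grip_width: 0.0425
```

Run:
```python
from h import *
im=optics.read_camera('scene')[:,:,::-1]
c=cv2.resize(cv2.convertScaleAbs(im[160:270,220:360],alpha=1.4),None,fx=5,fy=5,interpolation=cv2.INTER_CUBIC)
cv2.imwrite('pics/c4.png',c);st()
```

```text
t 12.02 pos [562.7  30.2 171.1] yaw 79.98 F [2.95 0.65 3.2 ] M [ 0.048 -0.112 -0.002] w 42.9
tau6 0.0028
```

View pics/c4.png

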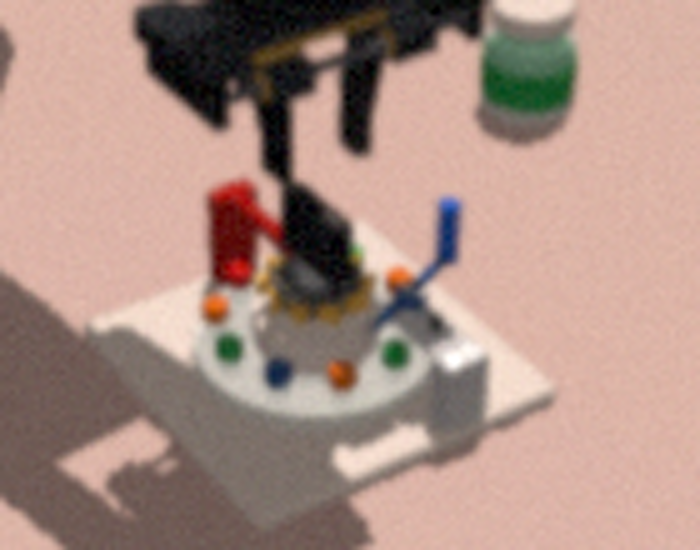

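Request:
{"api": "carry_out", "payload": {"rot": [[0,0,-7],[0,0,-7],[0,0,-7],[0,0,-7],[0,0,-7],[0,0,-7],[0,0,-7],[0,0,-7],[0,0,-7],[0,0,-7],[0,0,-7],[0,0,-7]], "slide": [[2.8,6.4,0],[2.8,6.4,0],[2.8,6.4,0],[2.8,6.5,0],[2.8,6.5,0],[2.8,6.5,0],[2.8,6.5,0],[2.8,6.5,0],[2.8,6.5,0],[2.8,6.5,0],[2.8,6.5,0],[2.5,6.5,0]], "hand": [0,0,0,0,0,0,0,0,0,0,0,0]}}

```text
time: 13.02
position: [0.5938, 0.1084, 0.1654]
orientation: [-0.0, 0.734, 0.68, -0.0]
wrist_force: [1.1, 0.6, -0.1]
grip_width: 0.0439
```

Request:
{"api": "carry_out", "payload": {"rot": [[0,0,-6.5],[0,0,0],[0,0,0],[0,0,0],[0,0,0],[0,0,0],[0,0,0],[0,0,0],[0,0,0]], "slide": [[0,0,0],[0,0,-12],[0,0,-12],[0,0,-12],[0,0,-12],[0,0,-10],[0,0,-8],[0,0,-5],[0,0,0]], "hand": [0,0,0,0,0,0,0,0,0]}}

```text
time: 13.77
position: [0.5929, 0.108, 0.0927]
orientation: [-0.001, 0.769, 0.639, -0.001]
wrist_force: [-0.0, 0.3, -0.4]
grip_width: 0.0435
```

```bash
python3 -c "
from h import *
st()"
```

```text
t 13.77 pos [592.9 108.   92.7] yaw -10.52 F [-0.01  0.35 -0.45] M [-0.063  0.079  0.022] w 43.5
tau6 -0.0055
```

Request:
{"api": "carry_out", "payload": {"rot": [[0,0,0],[0,0,0],[0,0,0],[0,0,0],[0,0,0],[0,0,0],[0,0,0],[0,0,0],[0,0,0],[0,0,0],[0,0,0],[0,0,0]], "slide": [[6,0,0],[6,0,0],[3,0,0],[3,0,0],[3,0,0],[3,0,0],[3,-0.5,0],[3,-0.5,0],[3,0,0],[3,0,0],[3,0,0],[0,0,0]], "hand": [0,0,0,0,0,0,0,0,0,0,0,0]}}

```text
time: 14.77
position: [0.6336, 0.1071, 0.0947]
orientation: [0.0, 0.769, 0.639, 0.0]
wrist_force: [-0.4, 0.2, 0.5]
grip_width: 0.0432
```

```bash
python3 -c "
from h import *
st()"
```

```text
t 14.77 pos [633.6 107.1  94.7] yaw -10.54 F [-0.36  0.24  0.53] M [-0.121  0.005 -0.079] w 43.2
tau6 -0.0033
```

Request:
{"api": "carry_out", "payload": {"rot": [[0,0,0],[0,0,0],[0,0,0],[0,0,0],[0,0,0],[0,0,0]], "slide": [[-6,0,0],[0,0,15],[0,0,20],[0,0,20],[0,0,18],[0,0,0]], "hand": [0,0,0,0,0,0]}}

```text
time: 15.27
position: [0.629, 0.1074, 0.1723]
orientation: [0.002, 0.769, 0.639, 0.003]
wrist_force: [0.6, 0.2, 1.3]
grip_width: 0.0435
```

Run:
```python
from h import *
im=optics.read_camera('scene')[:,:,::-1]
a=np.radians(-10.7);R=np.array([[np.cos(a),-np.sin(a)],[np.sin(a),np.cos(a)]]);o=np.array([.5605,.0303])
c=cv2.resize(cv2.convertScaleAbs(im[160:270,220:360],alpha=1.4),None,fx=5,fy=5,interpolation=cv2.INTER_CUBIC)
for b,z,col in(((.0445,.086),.103,(0,0,255)),((.0185,.082),.103,(0,255,0))):
    p=proj('scene',np.append(o+R@b,z));q=((p-[220,160]+.5)*5-.5).round().astype(int);cv2.circle(c,tuple(map(int,q)),5,col,1)
cv2.imwrite('pics/c5.png',c);st()
```

```text
t 15.32 pos [628.1 107.3 170.1] yaw -10.53 F [ 0.44  0.06 -0.47] M [-0.094  0.073 -0.043] w 43.7
tau6 -0.0010
```

View pics/c5.png

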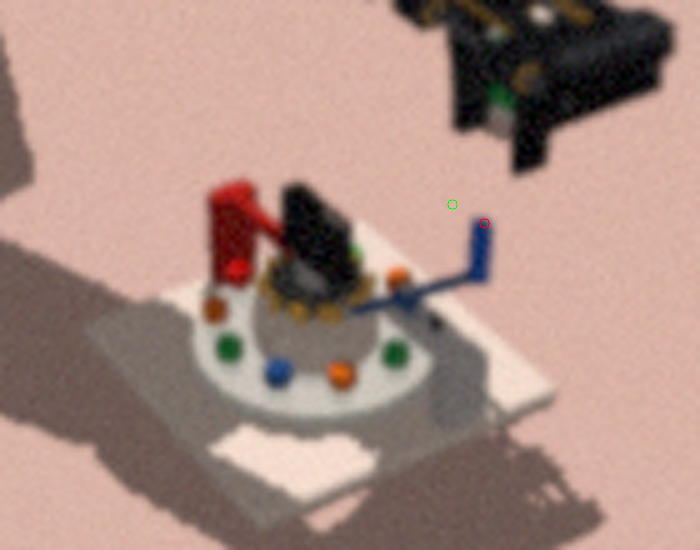

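The post is on the red predicted "in" mark, so the pawl is in and the knob is at home. Back to the knob.

Request:
{"api": "carry_out", "payload": {"rot": [[0,0,7],[0,0,7],[0,0,7],[0,0,7],[0,0,7],[0,0,7],[0,0,7],[0,0,7],[0,0,7],[0,0,7],[0,0,7],[0,0,7]], "slide": [[-5.6,-6.4,0],[-5.6,-6.4,0],[-5.6,-6.4,0],[-5.6,-6.4,0],[-5.6,-6.4,0],[-5.6,-6.4,0],[-5.6,-6.4,0],[-5.6,-6.4,0],[-5.6,-6.4,0],[-5.6,-6.4,0],[-5.6,-6.4,0],[-5.6,-6.4,0]], "hand": [0,0,0,0,0,0,0,0,0,0,0,0]}}

```text
time: 16.32
position: [0.5581, 0.0302, 0.1657]
orientation: [-0.001, 0.141, 0.99, -0.0]
wrist_force: [0.6, 0.1, -0.4]
grip_width: 0.0434
```

Request:
{"api": "carry_out", "payload": {"rot": [[0,0,6],[0,0,0],[0,0,0],[0,0,0],[0,0,0],[0,0,0],[0,0,0],[0,0,0],[0,0,0],[0,0,0]], "slide": [[0,0,0],[0,0,-12],[0,0,-12],[0,0,-12],[0,0,-12],[0,0,-10],[0,0,-8],[0,0,-5],[0,0,0],[0,0,0]], "hand": [0,0,0,0,0,0,0,0,0,0]}}

```text
time: 17.15
position: [0.5597, 0.0304, 0.0964]
orientation: [-0.0, 0.092, 0.996, -0.0]
wrist_force: [0.8, -0.1, 0.3]
grip_width: 0.0437
```

```bash
python3 -c "
from h import *
st()"
```

```text
t 17.15 pos [559.7  30.4  96.4] yaw 79.46 F [ 0.76 -0.06  0.35] M [0.052 0.02  0.013] w 43.7
tau6 0.0046
```

Request:
{"api": "carry_out", "payload": {"rot": [[0,0,0],[0,0,0],[0,0,0],[0,0,0],[0,0,0],[0,0,0],[0,0,0]], "slide": [[1,0,0],[0,0,0],[0,0,0],[0,0,0],[0,0,0],[0,0,0],[0,0,0]], "hand": [-0.3,-0.6,-0.8,-0.8,-0.8,-0.8,-0.8], "newtons": 22}}

```text
time: 17.73
position: [0.5609, 0.0305, 0.0969]
orientation: [0.0, 0.092, 0.996, 0.0]
wrist_force: [0.1, 0.6, 1.4]
grip_width: 0.0158
```

```bash
python3 -c "
from h import *
st()"
```

```text
t 17.73 pos [560.9  30.5  96.9] yaw 79.47 F [0.14 0.58 1.41] M [0.111 0.041 0.046] w 15.8
tau6 -0.0028
```

Request:
{"api": "carry_out", "payload": {"rot": [[0,0,-2],[0,0,-4],[0,0,-4],[0,0,-4],[0,0,-4],[0,0,-4],[0,0,-4],[0,0,-4],[0,0,-3],[0,0,-2],[0,0,-2],[0,0,0]], "slide": [[0,0,0],[0,0,0],[0,0,0],[0,0,0],[0,0,0],[0,0,0],[0,0,0],[0,0,0],[0,0,0],[0,0,0],[0,0,0],[0,0,0]], "hand": [-0.8,-0.8,-0.8,-0.8,-0.8,-0.8,-0.8,-0.8,-0.8,-0.8,-0.8,-0.8]}}

```text
time: 18.73
position: [0.5608, 0.0302, 0.0968]
orientation: [0.0, 0.404, 0.915, -0.0]
wrist_force: [-2.2, -1.0, 2.9]
grip_width: 0.0158
```

```bash
python3 -c "
from h import *
st()"
```

```text
t 18.73 pos [560.8  30.2  96.8] yaw 42.40 F [-2.18 -1.02  2.9 ] M [-0.138  0.225 -0.036] w 15.8
tau6 0.4382
```

Request:
{"api": "carry_out", "payload": {"rot": [[0,0,0],[0,0,0]], "slide": [[0,0,0],[0,0,0]], "hand": [-0.8,-0.8]}}

```text
time: 18.9
position: [0.5608, 0.0302, 0.0968]
orientation: [0.0, 0.403, 0.915, -0.0]
wrist_force: [-0.9, -0.1, 4.1]
grip_width: 0.016
```

```bash
python3 -c "
from h import *
st();print(r.sense()['joint_vel'].round(4))"
```

```text
t 18.90 pos [560.8  30.2  96.8] yaw 42.52 F [-0.9  -0.12  4.06] M [-0.176  0.237 -0.089] w 16.0
tau6 -0.0378
[-0.0005 -0.0016  0.0002  0.0009 -0.0009  0.0032]
```

Request:
{"api": "carry_out", "payload": {"rot": [[0,0,1],[0,0,1],[0,0,1],[0,0,0.5],[0,0,0],[0,0,0]], "slide": [[0,0,0],[0,0,0],[0,0,0],[0,0,0],[0,0,0],[0,0,0]], "hand": [-0.8,-0.8,-0.8,-0.8,-0.8,-0.8]}}

```text
time: 19.4
position: [0.5608, 0.0303, 0.0968]
orientation: [0.0, 0.374, 0.927, -0.0]
wrist_force: [-1.9, -0.9, 5.2]
grip_width: 0.0156
```

```bash
python3 -c "
from h import *
st()"
```

```text
t 19.40 pos [560.8  30.3  96.8] yaw 46.05 F [-1.91 -0.93  5.17] M [-0.272  0.324 -0.019] w 15.6
tau6 0.0162
```

Request:
{"api": "carry_out", "payload": {"rot": [[0,0,0.5],[0,0,0.3],[0,0,0],[0,0,0]], "slide": [[0,0,0],[0,0,0],[0,0,0],[0,0,0]], "hand": [-0.8,-0.8,-0.8,-0.8]}}

```text
time: 19.73
position: [0.5608, 0.0302, 0.0968]
orientation: [0.0, 0.368, 0.93, -0.0]
wrist_force: [-2.8, -0.8, 4.6]
grip_width: 0.0154
```

```bash
python3 -c "
from h import *
st()"
```

```text
t 19.73 pos [560.8  30.2  96.8] yaw 46.83 F [-2.82 -0.81  4.58] M [-0.173  0.367 -0.123] w 15.4
tau6 -0.1459
```

Request:
{"api": "carry_out", "payload": {"rot": [[0,0,0.4],[0,0,0],[0,0,0]], "slide": [[0,0,0],[0,0,0],[0,0,0]], "hand": [-0.8,-0.8,-0.8]}}

```text
time: 19.98
position: [0.5608, 0.0302, 0.0968]
orientation: [0.0, 0.365, 0.931, -0.0]
wrist_force: [-1.9, -0.9, 5.0]
grip_width: 0.0161
```

```bash
python3 -c "
from h import *
st()"
```

```text
t 19.98 pos [560.8  30.2  96.8] yaw 47.22 F [-1.86 -0.92  5.  ] M [-0.176  0.327 -0.239] w 16.1
tau6 -0.2468
```

Request:
{"api": "carry_out", "payload": {"rot": [[0,0,0.3],[0,0,0],[0,0,0]], "slide": [[0,0,0],[0,0,0],[0,0,0]], "hand": [-0.8,-0.8,-0.8]}}

```text
time: 20.23
position: [0.5608, 0.0302, 0.0968]
orientation: [0.0, 0.362, 0.932, -0.0]
wrist_force: [-1.9, -1.3, 5.6]
grip_width: 0.0156
```

```bash
python3 -c "
from h import *
st()"
```

```text
t 20.23 pos [560.8  30.2  96.8] yaw 47.50 F [-1.93 -1.27  5.64] M [-0.235  0.33  -0.331] w 15.6
tau6 -0.3269
```

First place loaded at about 0.33 N m. Hold, then click on to the second.

Request:
{"api": "carry_out", "payload": {"rot": [[0,0,0],[0,0,0],[0,0,0],[0,0,0],[0,0,0],[0,0,0],[0,0,-1],[0,0,-2],[0,0,-4],[0,0,-4],[0,0,-4],[0,0,-4]], "slide": [[0,0,0],[0,0,0],[0,0,0],[0,0,0],[0,0,0],[0,0,0],[0,0,0],[0,0,0],[0,0,0],[0,0,0],[0,0,0],[0,0,0]], "hand": [-0.8,-0.8,-0.8,-0.8,-0.8,-0.8,-0.8,-0.8,-0.8,-0.8,-0.8,-0.8]}}

```text
time: 21.23
position: [0.5607, 0.0302, 0.0969]
orientation: [0.0, 0.512, 0.859, -0.0]
wrist_force: [-2.5, -1.3, 6.3]
grip_width: 0.0161
```

Request:
{"api": "carry_out", "payload": {"rot": [[0,0,-4],[0,0,-4],[0,0,-4],[0,0,-3],[0,0,-2.5],[0,0,-2],[0,0,-2],[0,0,-1],[0,0,0],[0,0,0],[0,0,0]], "slide": [[0,0,0],[0,0,0],[0,0,0],[0,0,0],[0,0,0],[0,0,0],[0,0,0],[0,0,0],[0,0,0],[0,0,0],[0,0,0]], "hand": [-0.8,-0.8,-0.8,-0.8,-0.8,-0.8,-0.8,-0.8,-0.8,-0.8,-0.8]}}

```text
time: 22.15
position: [0.5606, 0.0301, 0.0968]
orientation: [-0.0, 0.669, 0.743, -0.0]
wrist_force: [-3.7, -1.0, 6.5]
grip_width: 0.0158
```

```bash
python3 -c "
from h import *
st()"
```

```text
t 22.15 pos [560.6  30.1  96.8] yaw 6.05 F [-3.74 -1.02  6.54] M [-0.362  0.525 -0.068] w 15.8
tau6 -0.0458
```

Request:
{"api": "carry_out", "payload": {"rot": [[0,0,1],[0,0,1],[0,0,1],[0,0,0.5],[0,0,0],[0,0,0]], "slide": [[0,0,0],[0,0,0],[0,0,0],[0,0,0],[0,0,0],[0,0,0]], "hand": [-0.8,-0.8,-0.8,-0.8,-0.8,-0.8]}}

```text
time: 22.65
position: [0.5606, 0.0301, 0.0968]
orientation: [0.0, 0.646, 0.764, -0.0]
wrist_force: [-3.2, -2.5, 6.4]
grip_width: 0.0157
```

```bash
python3 -c "
from h import *
st()"
```

```text
t 22.65 pos [560.6  30.1  96.8] yaw 9.56 F [-3.22 -2.5   6.4 ] M [-0.367  0.514  0.009] w 15.7
tau6 0.0168
```

Request:
{"api": "carry_out", "payload": {"rot": [[0,0,0.5],[0,0,0.4],[0,0,0.3],[0,0,0],[0,0,0]], "slide": [[0,0,0],[0,0,0],[0,0,0],[0,0,0],[0,0,0]], "hand": [-0.8,-0.8,-0.8,-0.8,-0.8]}}

```text
time: 23.07
position: [0.5606, 0.0301, 0.0968]
orientation: [0.0, 0.638, 0.77, -0.0]
wrist_force: [-4.3, -1.8, 5.8]
grip_width: 0.0161
```

```bash
python3 -c "
from h import *
st()"
```

```text
t 23.07 pos [560.6  30.1  96.8] yaw 10.73 F [-4.33 -1.79  5.76] M [-0.296  0.482 -0.098] w 16.1
tau6 -0.1235
```

Request:
{"api": "carry_out", "payload": {"rot": [[0,0,0.3],[0,0,0],[0,0,0]], "slide": [[0,0,0],[0,0,0],[0,0,0]], "hand": [-0.8,-0.8,-0.8]}}

```text
time: 23.32
position: [0.5606, 0.0301, 0.0968]
orientation: [0.0, 0.636, 0.772, -0.0]
wrist_force: [-3.2, -2.0, 5.9]
grip_width: 0.016
```

```bash
python3 -c "
from h import *
st()"
```

```text
t 23.32 pos [560.6  30.1  96.8] yaw 11.02 F [-3.18 -2.03  5.9 ] M [-0.306  0.524 -0.221] w 16.0
tau6 -0.1993
```

Request:
{"api": "carry_out", "payload": {"rot": [[0,0,0.4],[0,0,0],[0,0,0],[0,0,0],[0,0,0],[0,0,0]], "slide": [[0,0,0],[0,0,0],[0,0,0],[0,0,0],[0,0,0],[0,0,0]], "hand": [-0.8,-0.8,-0.8,-0.8,-0.8,-0.8]}}

```text
time: 23.82
position: [0.5606, 0.0301, 0.0968]
orientation: [-0.0, 0.633, 0.774, -0.0]
wrist_force: [-3.6, -2.1, 6.3]
grip_width: 0.0162
```

```bash
python3 -c "
from h import *
st()"
```

```text
t 23.82 pos [560.6  30.1  96.8] yaw 11.42 F [-3.62 -2.1   6.3 ] M [-0.284  0.493 -0.308] w 16.2
tau6 -0.2867
```

Request:
{"api": "carry_out", "payload": {"rot": [[0,0,-0.4],[0,0,-0.3],[0,0,0],[0,0,0],[0,0,0],[0,0,0],[0,0,0],[0,0,0],[0,0,0],[0,0,0],[0,0,0],[0,0,0]], "slide": [[0,0,0],[0,0,0],[0,0,0],[0,0,0],[0,0,0],[0,0,0],[0,0,10],[0,0,20],[0,0,25],[0,0,30],[0,0,30],[0,0,20]], "hand": [-0.8,-0.8,-0.8,-0.5,-0.2,0,0,0,0,0,0,0]}}

```text
time: 24.82
position: [0.5616, 0.0304, 0.2354]
orientation: [0.001, 0.638, 0.77, 0.001]
wrist_force: [0.9, -0.1, -0.2]
grip_width: 0.0436
```

Request:
{"api": "carry_out", "payload": {"rot": [[0,0,0],[0,0,0],[0,0,0],[0,0,0],[0,0,0],[0,0,0],[0,0,0],[0,0,0],[0,0,0]], "slide": [[-8,25,0],[-8,25,0],[-8,25,0],[-8,25,0],[-8,25,0],[-8,25,0],[-8,25,0],[-8,25,0],[0,0,0]], "hand": [0,0,0,0,0,0,0,0,0]}}

```text
time: 25.57
position: [0.495, 0.2342, 0.2321]
orientation: [-0.001, 0.637, 0.771, 0.001]
wrist_force: [0.6, 0.1, 0.1]
grip_width: 0.0436
```

Run:
```python
from h import *
a=cv2.convertScaleAbs(optics.read_camera('scene')[170:265,235:335,::-1],alpha=1.5)
b=cv2.convertScaleAbs(optics.read_camera('top')[170:265,215:315,::-1],alpha=1.5)
cv2.imwrite('pics/c6.png',cv2.resize(np.hstack([a,b]),None,fx=4,fy=4,interpolation=cv2.INTER_CUBIC));st()
```

```text
t 25.67 pos [496.3 231.1 231.9] yaw 10.81 F [ 0.06 -0.27  0.11] M [-0.076  0.031 -0.004] w 43.4
tau6 0.0983
```

View pics/c6.png

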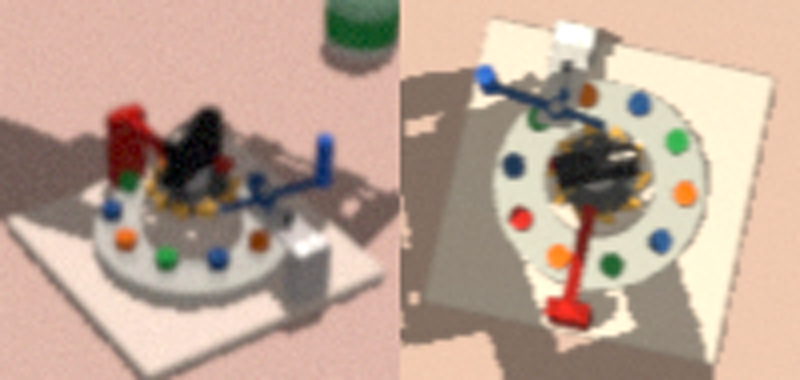

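The pawl is in (post at top crop (487,77)). The knob is at the second place and the gripper is clear. Handing in.

```bash
python3 -c "
from rig import job
print(job.finish_job())"
```

```text
the job is handed in; nothing more can be done
None
```

The job is done and handed in at about 26 s of the 72 s allowed; no verdict was reported.

- **Pawl out:** I swung the blue lever out. After the fingers left, its post stood on the predicted "out" spot.
- **Home:** I turned the knob back about 70° onto the red stop, felt as a steady rise to about 0.17 N m. I eased it off before letting go.
- **Pawl in:** I swung the lever back in, and the picture showed the post on the predicted "in" spot.
- **Clicks:** I clicked forward one place and turned back until the pawl carried about 0.33 N m, holding it briefly. The second place carried about 0.29 N m. I then eased off and released.

**Last checks:**
- The final pictures show the pawl in, the lug and knob at the second place, and the gripper clear with no contact force. I did not measure the final knob angle after release.
- The jaws never went near the bottle, bin or jar, but only part of the jar was in the final crops.
- Single wrist-moment readings were noisy (about ±0.05 N m), so I went mainly by the last joint's torque. It agreed with the wrist at the loaded points.
- That joint torque once read 0.44 just after the first click while the wrist showed about 0. It was gone 0.2 s later, and I took it as the arm stopping.

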